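Close the lot sample case without letting its window lid fall

TASK

The window lid of the sample case is standing open, leaning back a little on its stiff hinge. Tip it forward with your fingers until it starts to fall, catch it from below on your fingers, and lower it fully shut without letting it bang down, not even over the last few millimetres. Do not grip the lid or knock it hard, and leave the tape roll, the carton and the jar near the case where they are.

Things in the scene. Friction and masses are not known exactly. Their poses are not given: they have to be found in the camera images.
- lid (a joint): lid opening angle, rad: 0 shut, 1.57 upright, stop at 1.9; starts at rest at 1.62 to 1.73. Lid about 0.35 kg. Stiff hinge (friction 0.07 N m, damping 0.13 N m s/rad, no spring, no latch): the lid stands by itself within 0.18 rad of upright; tipped below about 1.25 rad it falls, slowly at first, about 1 s to reach 0.6 rad, then at 1.3 to 2 rad/s until it bangs shut
- lip_edge (a point): middle of the front lower edge of the lid's pull lip, 178 mm from the hinge line; moves with the lid. The lip, 120 mm wide (60 mm either side of this point), projects 18 mm beyond the frame. Shut, this point lies 81 mm above the table and 18 mm in front of the case's front face, over free air
- lid_hinge (a point): middle of the hinge's length, on the lid's underside, 1 mm from the hinge line: 80 mm above the table with the lid upright, 81 mm shut. The lid is 10 mm thick: an aluminium frame 160 x 260 mm with 20 mm rails (its outer face looks away from the case's front when open), black rubber beneath it and under the lip, and a clear window
- case: aluminium sample case, 160 mm deep (x), 260 mm wide (y), 80 mm high, walls 6 mm, fixed, brass bushes in its compartments. Origin: centre of its underside, on the table. x points from the front (lip side) to the hinge side, which is the case's left as the robot sees it, y along the hinge, z up. The hinge line lies at x = 80 mm, z = 80 mm in this frame
- tape: bystander: roll of brown packing tape lying flat, 100 mm across, 48 mm high, loose. Origin: centre of its underside
- carton: bystander: small open cardboard carton of brass bushes, 85 by 75 mm, 65 mm high (a slanting flap on one side reaches 20 mm farther), loose. Origin: centre of its underside
- jar: bystander: jar with an orange cap, 56 mm across, 85 mm high, loose, behind the hinge side of the case. Origin: centre of its underside

How it is judged:
By the outcome, as a careful person would: the job done as asked, in the order asked, and still so for the second after the job is handed in, with the robot touching nothing.
It also fails if it takes over 48 s, if anything falls off the work surface, if the arm or the gripper's body presses on something with over 40 N, if the wrist force passes 120 N, or if a joint passes its speed limit or range.

ROBOT

A 6-joint arm with a two-finger parallel gripper is mounted at the origin on the work surface. World frame = base frame: x ahead of the robot, y to its left, z up, the work surface at z = 0. Lengths are in mm, angles in rad, forces in N, time in s.
With the tool pointing down it reaches from about 350 to 775 mm from the base axis. Payload 7.3 kg.
Tool frame: the origin (TCP) lies at the centre of the arm's flange, where the gripper is bolted on; the fingertips stand 178 mm ahead of it and the grasp point (between the pads) lies 159 mm ahead of it; z points along the fingers, y is the direction in which the jaws open and shut (so a half turn about z gives the same grasp; the last joint's range is limited). The gripper opens to 92 mm and grips with 3 to 60 N. Pads are 19 mm wide; open, the fingers measure 130 mm over their backs; the gripper's body (75 mm by 190 mm) begins 47 mm behind the grasp point.
Start: joints at [1.158, 0.342, 1.524, -0, 1.275, -0.146], TCP at [138.392, 506.434, 404.741] pointing down, gripper open.
Joint ranges: [-2.53, 2.53], [-0.77, 2.02], [0.04, 2.7], [-1, 4.14], [0.28, 2.66], [-3.11, 3.11]. Speed limits (rad/s): [2.57, 2.57, 3.14, 3.14, 3.14, 3.14].

INTERFACE

Orientations are given as [roll, pitch, yaw] about the fixed x, y, z axes, in that order (R = Rz(yaw) Ry(pitch) Rx(roll)).
In Python, from plant import get_obs, capture, close_job gives the robot as it stands. The module is installed in compiled form; this text tells all that it offers.
- The arm moves only by the shell command python3 -m pendant 'ROWS'. ROWS is JSON, a list of rows, each a list of 3 entries, a list of its own where there are three numbers: the shift along the tool's x, y, z in m, then the turn, a rotation vector about the tool's x, y, z in rad, then the finger opening in m, from 0 to 0.0918. In form: [[[tx, ty, tz], [wx, wy, wz], fingers], ...]. A call has 1 to 10 rows; each row is the pose to reach, as a shift and turn from the pose commanded when the call began, along the tool's axes at that moment; what a row does not reach only later rows make up. A row lasts 1/12 s, in which the tool goes at most 41.7 mm and 7.16 degrees, less where a joint would pass 70% of its speed; a pose out of reach is approached as far as the arm can. A call with a gripper value outside its range is refused whole. The fingers move at their own pace and stop on an object; the grip force is fixed at half the most. Time passes only in rows, so rows that repeat a pose let the fingers close. It gives the time, the measured TCP pose, the force and the opening at its end, in the units of the state.
- get_obs(): the state, without advancing time (a new reading comes with each control period).
- capture(name): name is "scene" or "side" or "wrist"; returns a dict with "color" (384x512x3 uint8, red, green, blue), "mtx" (3x3 intrinsics, pixels), "dist" ([k1, k2, p1, p2, k3] as OpenCV has them; the pictures are not rectified), "rvec" (rotation vector, rad) and "tvec" (3), from world to camera coordinates, as OpenCV has them. Camera axes: x right, y down, z forward; pixel columns grow to the right and rows downward; lengths in mm; the calibration is good to about 2 mm. A picture is of the moment at which its call begins. There is no depth.
- close_job(): hands the job in, once; it reports no verdict.
The state is a dict: "time": time; "joint_positions": joint angles; "dq": joint speeds; "tau": joint torques, N m; "tool_pos": TCP position; "tcp_rot": TCP orientation; "contact_force": force on the tool from outside, world axes, zero at the start; "moment": the same for the moment, N m; "grip_width": finger opening in mm.
Only numpy, scipy, OpenCV 4.12 (cv2) and the standard library are available. Lean on these libraries where they do the work, as an engineer would, in place of code of your own. Each camera call takes 0.05 s, during which the arm holds its last target. There are 200 camera calls.

## Working session

There is one attempt and no reset: what is moved stays moved. The work goes in short steps, Python scripts to look and compute and a shell command to move; the robot and the scene stay as the last step left them, time stands still between calls to the robot, and variables do not carry over. Pictures are saved under pics/ and viewed, about 8 in all and at most 12, crops included, and the job is handed in when it is done.

```bash
mkdir -p pics; cat > h.py <<'E'
import numpy as np, cv2
from plant import get_obs, capture
from scipy.spatial.transform import Rotation as R
def snap(n,f):
    c=capture(n); cv2.imwrite('pics/'+f,c['color'][:,:,::-1]); np.savez('pics/'+f+'.npz',**{k:np.array(c[k],float) for k in('mtx','dist','rvec','tvec')}); return c
def ray(f,uv):
    c=np.load('pics/'+f+'.npz'); p=cv2.undistortPoints(np.array([[uv]],float),c['mtx'],c['dist'])[0,0]
    M=cv2.Rodrigues(c['rvec'])[0]; return -M.T@c['tvec'].ravel(), M.T@np.array([p[0],p[1],1])
def atz(f,uv,z):
    o,d=ray(f,uv); return o+d*(z-o[2])/d[2]
def proj(f,P):
    c=np.load('pics/'+f+'.npz'); return cv2.projectPoints(np.array(P,float).reshape(-1,3),c['rvec'],c['tvec'],c['mtx'],c['dist'])[0][:,0]
E
python3 - <<'E'
from h import *
o=get_obs(); print(o)
a=snap('scene','s1.png')['color'];b=snap('side','d1.png')['color']
cv2.imwrite('pics/s1b.png',cv2.resize(a,(800,600),interpolation=2)[:,:,::-1]);cv2.imwrite('pics/d1b.png',cv2.resize(b,(800,600),interpolation=2)[:,:,::-1])
E
```

```text
{'time': 0.0, 'joint_positions': array([ 1.15800200e+00,  3.42731322e-01,  1.52502780e+00, -1.08129062e-05,
        1.27540473e+00, -1.45990761e-01]), 'dq': array([-4.22883455e-04, -6.47508582e-04,  9.67873686e-04, -4.30875722e-05,
       -1.79474176e-03,  9.56617091e-04]), 'tau': array([ 1.40263772e-03, -4.31230617e+01, -2.44223428e+01,  7.17768981e-02,
        5.59402665e-02, -1.32312734e-04]), 'tool_pos': array([138.33525944, 506.30371983, 404.03652405]), 'tcp_rot': array([-3.14003667e+00, -2.18336777e-04,  2.87479207e+00]), 'contact_force': array([0.64097241, 0.23400417, 0.11339063]), 'moment': array([-0.0492538 , -0.02171634, -0.03165189]), 'grip_width': 91.81574964097041}
```

View pics/s1b.png

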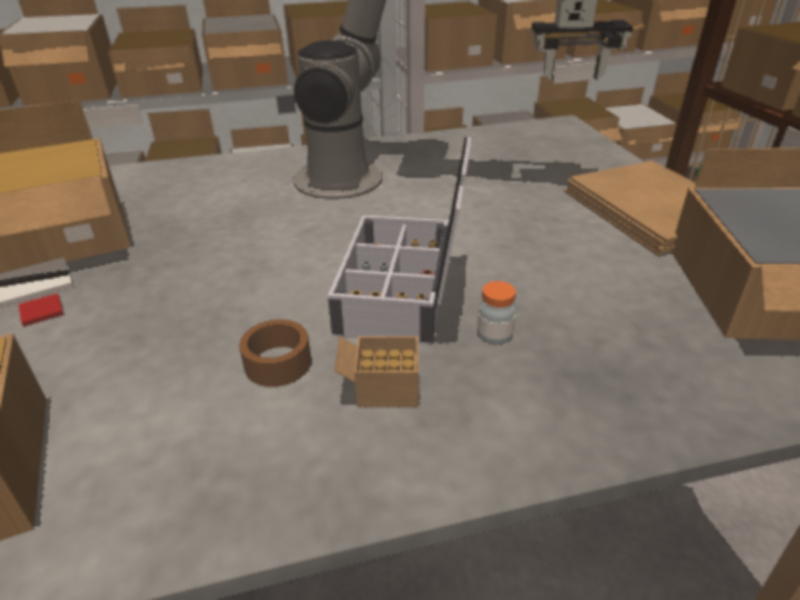

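View pics/d1b.png

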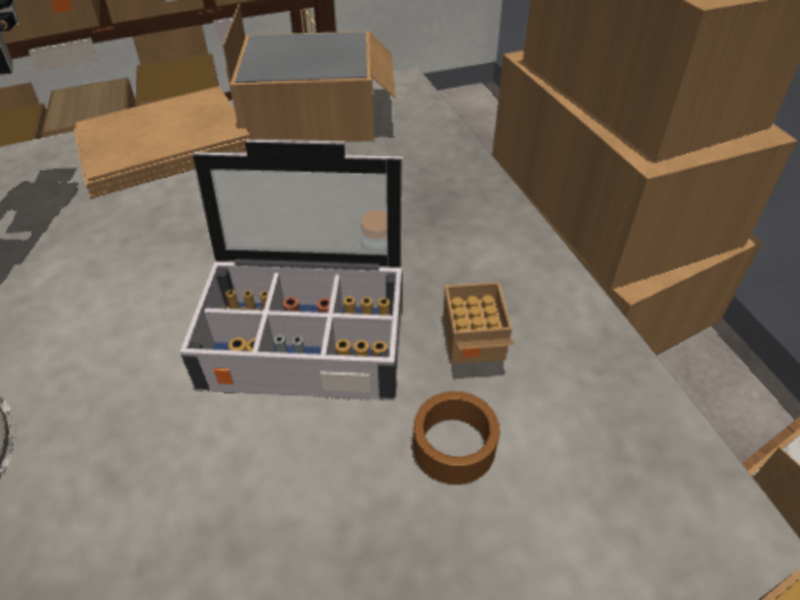

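```bash
cat > fit.py <<'E'
from h import *
from scipy.optimize import least_squares
k=.64
# case frame: x->hinge, y=-X world approx
def W(p,P): 
    c,s=np.cos(p[2]),np.sin(p[2]); x,y,z=P; return [p[0]+c*x-s*y,p[1]+s*x+c*y,z]
def L(th,r,y): return (80-r*np.cos(th),y,81+r*np.sin(th))
side=[((-80,130,80),(187,353)),((-80,-130,80),(398,357)),((80,130,80),(217,264)),((80,-130,80),(402,268))]
scene=[((-80,-130,80),(334,296)),((-80,130,80),(363,218))]
lid=[((160,130),(194,156)),((160,-130),(402,159)),((178,60),(247,145)),((178,-60),(344,147))]
def f(p):
    r=[]
    r.append(proj('d1.png',[W(p,P) for P,_ in side]+[W(p,L(p[3],*a)) for a,_ in lid])-k*np.array([u for _,u in side]+[u for _,u in lid]))
    r.append(proj('s1.png',[W(p,P) for P,_ in scene])-k*np.array([u for _,u in scene]))
    return np.vstack(r).ravel()
s=least_squares(f,[450,0,1.57,1.67]);print(s.x);print(f(s.x).reshape(-1,2).round(1))
print([atz('s1.png',(k*u,k*v),z).round() for u,v,z in((498,293,85),(275,338,48),(387,355,65),(345,342,65))])
print([atz('d1.png',(k*u,k*v),z).round() for u,v,z in((456,412,48),(476,300,65))])
print(proj('s1.png',[W(s.x,L(s.x[3],178,-60)),W(s.x,L(s.x[3],160,-130)),W(s.x,L(s.x[3],0,-130))])/k)
np.save('fit.npy',s.x)
E
python3 fit.py
```

```text
[503.14561724  16.19278022   1.18718665   1.66678879]
[[-1.4 -0.8]
 [ 0.9  0.4]
 [-0.6 -1.7]
 [ 0.9 -1.9]
 [-1.5  0.8]
 [ 1.2  0.2]
 [-1.  -0.6]
 [ 0.7 -1.4]
 [-2.3  1.1]
 [-0.6 -0.9]]
[array([656., 137.,  85.]), array([ 627., -196.,   48.]), array([726., -51.,  65.]), array([ 684., -101.,   65.])]
[array([ 637., -181.,   48.]), array([726., -40.,  65.])]
[[455.39343451 172.99912838]
 [450.52527433 207.63528201]
 [436.40138446 304.26495852]]
```

```bash
cat > plan.py <<'E'
from h import *
p=np.load('fit.npy')
def tcp(L,a,g,y=0):
    "lower finger inner tip L=(x,z) in case frame, axis a below horizontal -> T world"
    c,s=np.cos(a),np.sin(a)
    o=np.array(L,float)+g/2*np.array([s,c])-178*np.array([c,-s])
    ex=np.array([np.cos(p[2]),np.sin(p[2]),0]); ey=np.array([-ex[1],ex[0],0]); ez=np.array([0,0,1.])
    pos=np.array([p[0],p[1],0])+ex*o[0]+ey*y+ez*o[1]
    z=c*ex-s*ez; yy=s*ex+c*ez; x=np.cross(yy,z)
    return pos,np.column_stack([x,yy,z])
def rel(T,ref=None):
    if ref is None:
        o=get_obs(); ref=(o['tool_pos'],R.from_euler('xyz',o['tcp_rot']).as_matrix())
    return (ref[1].T@(T[0]-ref[0])/1e3).round(4).tolist(), R.from_matrix(ref[1].T@T[1]).as_rotvec().round(3).tolist()
def U2L(U,a,g): return np.array(U)-g*np.array([np.sin(a),np.cos(a)])
def Lth(th,a,r=168,ed=178,d=0):
    "lower-finger tip supporting lid at th; d extra gap below underside"
    u=np.array([-np.cos(th),np.sin(th)]); n=np.array([-np.sin(th),-np.cos(th)]); h=np.array([80,80.])-n
    if th>=a: return h+r*u+d*n
    return h+ed*u+(ed-r)*np.array([np.cos(a),-np.sin(a)])-d*np.array([np.sin(a),np.cos(a)])
def lidang():
    "where the lid lies vs tool: report lower/upper tips in case frame from measured pose"
    o=get_obs(); M=R.from_euler('xyz',o['tcp_rot']).as_matrix(); g=o['grip_width']
    ex=np.array([np.cos(p[2]),np.sin(p[2]),0]); ey=np.array([-ex[1],ex[0],0])
    for s in(-1,1):
        q=o['tool_pos']+M@[0,s*g/2,178]; d=q-[p[0],p[1],0]; print('LU'[s>0],(d@ex).round(1),(d@ey).round(1),q[2].round(1),end=' ')
    print('t',round(o['time'],2),'F',o['contact_force'].round(1),'g',round(g,1),'a',np.arcsin(-M[2,2]).round(3))
E
python3 - <<'E'
from plan import *
a=np.pi/3
T=tcp(U2L((118,315),a,60),a,60);print(T[0],rel(T)); lidang()
E
```

```text
[504.27562808  18.99257895 454.15252187] ([-0.4815, -0.3737, -0.0496], [-0.524, -0.031, 0.114])
L 272.1 516.4 226.2 U 363.4 527.1 226.1 t 0.1 F [-0.  -0.5 -0.2] g 91.8 a 1.569
```

```bash
python3 -m pendant '[[[0,0,-0.04],[0,0,0],0.06],[[-0.02,-0.015,-0.07],[-0.05,0,0],0.06],[[-0.05,-0.04,-0.08],[-0.1,0,0.02],0.06],[[-0.08,-0.062,-0.08],[-0.15,0,0.04],0.06],[[-0.11,-0.085,-0.08],[-0.2,0,0.06],0.06],[[-0.14,-0.109,-0.08],[-0.25,0,0.07],0.06],[[-0.17,-0.132,-0.08],[-0.3,0,0.08],0.06],[[-0.2,-0.155,-0.08],[-0.35,0,0.09],0.06],[[-0.23,-0.178,-0.08],[-0.4,0,0.1],0.06],[[-0.26,-0.2,-0.08],[-0.45,0,0.11],0.06]]'
python3 - <<'E'
from plan import *
a=np.pi/3
T=tcp(U2L((118,315),a,60),a,60);print(T[0],rel(T)); lidang()
E
```

```text
time: 0.93
tool_pos: [336.8, 243.3, 484.8]
tcp_rot: [2.69, -0.023, 2.768]
contact_force: [-0.3, 1.0, -0.0]
grip_width: 59.9
[504.27562808  18.99257895 454.15252187] ([-0.2384, -0.1438, -0.042], [-0.072, -0.025, -0.002])
L 199.1 243.8 311.6 U 253.0 243.7 337.8 t 0.93 F [-0.3  1.  -0. ] g 59.9 a 1.118
```

```bash
python3 -m pendant '[[[-0.03,-0.018,-0.005],[-0.01,-0.003,0],0.06],[[-0.06,-0.036,-0.011],[-0.02,-0.007,0],0.06],[[-0.09,-0.054,-0.016],[-0.03,-0.01,0],0.06],[[-0.12,-0.072,-0.021],[-0.04,-0.013,0],0.06],[[-0.15,-0.09,-0.026],[-0.05,-0.016,0],0.06],[[-0.18,-0.109,-0.032],[-0.06,-0.02,0],0.06],[[-0.21,-0.127,-0.037],[-0.066,-0.023,-0.002],0.06],[[-0.238,-0.144,-0.042],[-0.072,-0.025,-0.002],0.06],[[-0.238,-0.144,-0.042],[-0.072,-0.025,-0.002],0.06]]'
python3 - <<'E'
from plan import *
lidang()
c=snap('wrist','w1.png')['color'];d=snap('side','d2.png')['color'];s=snap('scene','s2.png')['color']
f=lambda i,x,y,w,h,k:cv2.resize(i[y:y+h,x:x+w],(400,300),interpolation=2)
cv2.imwrite('pics/m1.png',np.vstack([np.hstack([f(c,0,0,512,384,1),f(d,100,30,200,150,1)]),np.hstack([f(s,190,30,200,150,1),f(s,240,70,100,75,1)])])[:,:,::-1])
E
```

```text
time: 1.68
tool_pos: [506.2, 16.4, 452.4]
tcp_rot: [2.622, -0.002, 2.753]
contact_force: [-0.3, -0.6, -0.3]
grip_width: 60.1
L 63.7 -2.7 283.0 U 115.8 -3.0 312.9 t 1.68 F [-0.3 -0.6 -0.3] g 60.1 a 1.051
```

View pics/m1.png

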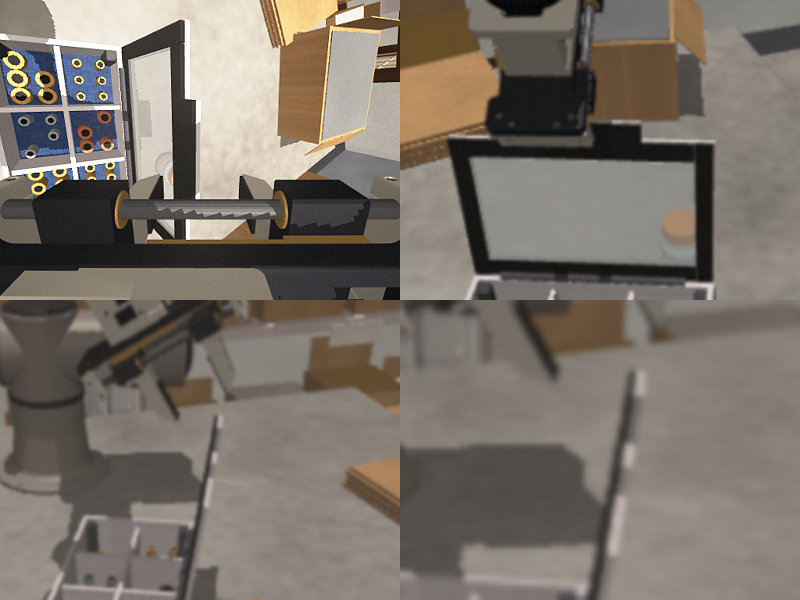

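```bash
cat > ov.py <<'E'
from plan import *
import sys
def lidpts(th,off=0):
    u=np.array([-np.cos(th),np.sin(th)]); n=np.array([-np.sin(th),-np.cos(th)])
    c,s=np.cos(p[2]),np.sin(p[2]); out=[]
    for r,y in((0,130),(160,130),(160,60),(178,60),(178,-60),(160,-60),(160,-130),(0,-130)):
        x,z=np.array([80,80.])+r*u-n*(1+off); out.append([p[0]+c*x-s*y,p[1]+s*x+c*y,z])
    return out
def overlay(img,f,th):
    k=8
    for off,col in((0,(255,0,0)),(10,(0,255,0))):
        cv2.polylines(img,[np.int32(proj(f,lidpts(th,off))*k)],True,col,1,cv2.LINE_AA,3)
    c,s=np.cos(p[2]),np.sin(p[2])
    q=proj(f,[[p[0]+c*x-s*y,p[1]+s*x+c*y,80] for x,y in((-80,130),(80,130),(80,-130),(-80,-130))])
    cv2.polylines(img,[np.int32(q*k)],True,(255,255,0),1,cv2.LINE_AA,3)
    return img
E
python3 - <<'E'
from ov import *
I=lambda n:cv2.imread('pics/'+n)[:,:,::-1].copy()
w,d,s=[overlay(I(n),n,p[3]) for n in('w1.png','d2.png','s2.png')]
f=lambda i,x,y,w,h:cv2.resize(i[y:y+h,x:x+w],(400,300),interpolation=2)
cv2.imwrite('pics/m2.png',np.vstack([np.hstack([f(w,0,0,360,270),f(d,100,80,200,150)]),np.hstack([f(s,200,80,160,120),f(s,240,70,100,75)])])[:,:,::-1])
E
```

```text
(no output)
```

View pics/m2.png

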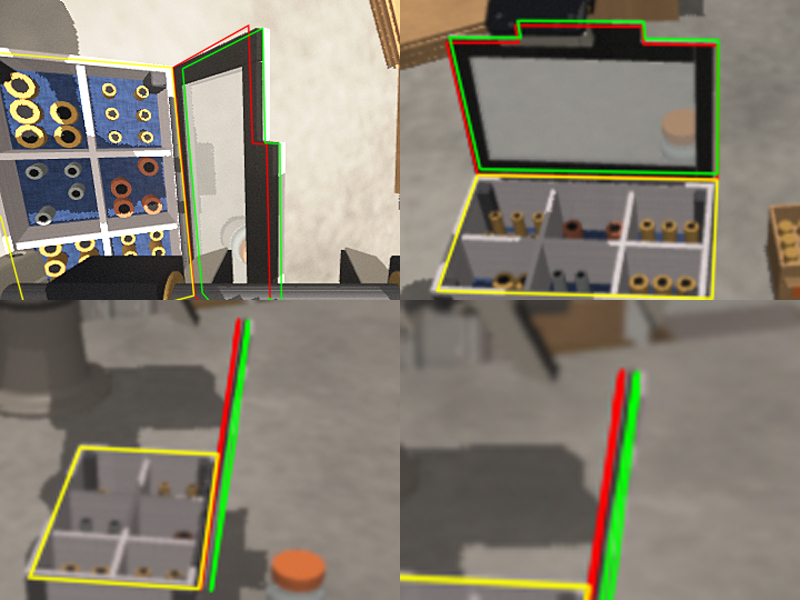

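```bash
python3 - <<'E'
from plan import *
a=np.pi/3
for U in((122,300),(122,246)):
  T=tcp(U2L(U,a,52),a,52);print(T[0],rel(T))
E
```

```text
[507.06921906  25.91418732 441.15252187] ([-0.0016, -0.0009, 0.014], [-0.003, -0.003, -0.001])
[507.06921906  25.91418732 387.15252187] ([-0.0017, -0.0278, 0.0608], [-0.003, -0.003, -0.001])
```

```bash
python3 -m pendant '[[[-0.002,-0.001,0.014],[0,0,0],0.052],[[-0.002,-0.006,0.023],[-0.003,-0.003,0],0.052],[[-0.002,-0.011,0.032],[-0.003,-0.003,0],0.052],[[-0.002,-0.016,0.041],[-0.003,-0.003,0],0.052],[[-0.002,-0.021,0.049],[-0.003,-0.003,0],0.052],[[-0.002,-0.025,0.056],[-0.003,-0.003,0],0.052],[[-0.002,-0.028,0.061],[-0.003,-0.003,0],0.052],[[-0.002,-0.028,0.061],[-0.003,-0.003,0],0.052]]'
python3 - <<'E'
from plan import *
from ov import overlay
lidang()
a=np.pi/3
for th in(1.69,1.6,1.5,1.4,1.3,1.25,1.2,1.15):
  u=np.array([-np.cos(th),np.sin(th)]); n=np.array([-np.sin(th),-np.cos(th)])
  U=np.array([80,80])-11*n+168*u
  print(th,U.round(),rel(tcp(U2L(U,a,52),a,52)))
w,d,s=[snap(n,f)['color'] for n,f in(('wrist','w3.png'),('side','d3.png'),('scene','s3.png'))]
f=lambda i,x,y,w,h:cv2.resize(i[y:y+h,x:x+w],(400,300),interpolation=2)
cv2.imwrite('pics/m3.png',np.hstack([f(w,80,100,360,270),f(s,240,50,120,90)])[:,:,::-1])
E
```

```text
time: 2.5
tool_pos: [507.3, 25.7, 386.1]
tcp_rot: [2.618, -0.001, 2.757]
contact_force: [-0.9, -0.3, -0.1]
grip_width: 52.1
L 76.8 -0.2 218.9 U 121.9 -0.3 245.0 t 2.5 F [-0.9 -0.3 -0.1] g 52.1 a 1.047
1.69 [111. 245.] ([0.0003, -0.0092, -0.006], [0.0, -0.0, -0.001])
1.6 [ 96. 248.] ([0.0003, -0.0212, -0.0153], [0.0, -0.0, -0.001])
1.5 [ 79. 248.] ([0.0003, -0.0353, -0.0243], [0.0, -0.0, -0.001])
1.4 [ 62. 247.] ([0.0003, -0.0504, -0.0319], [0.0, -0.0, -0.001])
1.3 [ 46. 245.] ([0.0003, -0.0661, -0.038], [0.0, -0.0, -0.001])
1.25 [ 37. 243.] ([0.0003, -0.0741, -0.0404], [0.0, -0.0, -0.001])
1.2 [ 29. 241.] ([0.0002, -0.0823, -0.0425], [0.0, -0.0, -0.001])
1.15 [ 21. 238.] ([0.0002, -0.0905, -0.0441], [0.0, -0.0, -0.001])
```

View pics/m3.png

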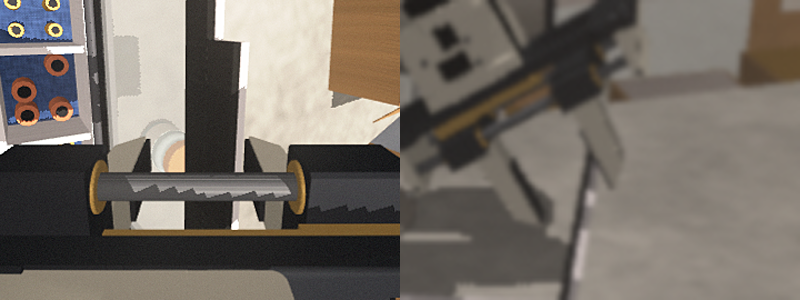

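```bash
python3 -m pendant '[[[0,-0.005,-0.003],[0,0,0],0.052],[[0,-0.009,-0.006],[0,0,0],0.052],[[0,-0.012,-0.0085],[0,0,0],0.052],[[0,-0.015,-0.011],[0,0,0],0.052],[[0,-0.018,-0.0132],[0,0,0],0.052],[[0,-0.0212,-0.0153],[0,0,0],0.052],[[0,-0.0247,-0.0176],[0,0,0],0.052],[[0,-0.0282,-0.02],[0,0,0],0.052],[[0,-0.0317,-0.0222],[0,0,0],0.052],[[0,-0.0353,-0.0243],[0,0,0],0.052]]'
python3 - <<'E'
from plan import *
lidang()
a=np.pi/3
for th in(1.5,1.4,1.3,1.25,1.2,1.15,1.1):
  u=np.array([-np.cos(th),np.sin(th)]); n=np.array([-np.sin(th),-np.cos(th)])
  U=np.array([80,80])-11*n+168*u
  print(th,U.round(),rel(tcp(U2L(U,a,52),a,52)))
E
```

```text
time: 3.48
tool_pos: [491.3, -14.4, 390.6]
tcp_rot: [2.618, 0.001, 2.757]
contact_force: [0.8, -0.3, 0.8]
grip_width: 51.9
L 33.7 -0.7 223.5 U 78.7 -0.8 249.5 t 3.48 F [ 0.8 -0.3  0.8] g 51.9 a 1.047
1.5 [ 79. 248.] ([0.0005, -0.0002, 0.0012], [0.0, 0.001, -0.0])
1.4 [ 62. 247.] ([0.0005, -0.0152, -0.0064], [0.0, 0.001, -0.0])
1.3 [ 46. 245.] ([0.0005, -0.0309, -0.0125], [0.0, 0.001, -0.0])
1.25 [ 37. 243.] ([0.0005, -0.039, -0.0149], [0.0, 0.001, -0.0])
1.2 [ 29. 241.] ([0.0005, -0.0472, -0.0169], [0.0, 0.001, -0.0])
1.15 [ 21. 238.] ([0.0005, -0.0554, -0.0186], [0.0, 0.001, -0.0])
1.1 [ 14. 235.] ([0.0005, -0.0638, -0.0198], [0.0, 0.001, -0.0])
```

```bash
python3 -m pendant '[[[0,-0.0038,-0.0012],[0,0,0],0.052],[[0,-0.0076,-0.003],[0,0,0],0.052],[[0,-0.0114,-0.0047],[0,0,0],0.052],[[0,-0.0152,-0.0064],[0,0,0],0.052],[[0,-0.0191,-0.008],[0,0,0],0.052],[[0,-0.023,-0.0095],[0,0,0],0.052],[[0,-0.027,-0.011],[0,0,0],0.052],[[0,-0.0309,-0.0125],[0,0,0],0.052]]'
python3 - <<'E'
from plan import *
from ov import overlay
lidang()
w,s=[snap(n,f)['color'].copy() for n,f in(('wrist','w4.png'),('scene','s4.png'))]
overlay(s,'s4.png',1.29)
f=lambda i,x,y,w,h:cv2.resize(i[y:y+h,x:x+w],(400,300),interpolation=2)
cv2.imwrite('pics/m4.png',np.hstack([f(w,80,100,360,270),f(s,200,70,160,120)])[:,:,::-1])
E
```

```text
time: 4.15
tool_pos: [479.0, -45.0, 385.9]
tcp_rot: [2.618, 0.001, 2.757]
contact_force: [-0.1, -0.1, -0.4]
grip_width: 52.3
L 0.6 -0.8 218.8 U 45.9 -0.8 244.9 t 4.15 F [-0.1 -0.1 -0.4] g 52.3 a 1.047
```

View pics/m4.png

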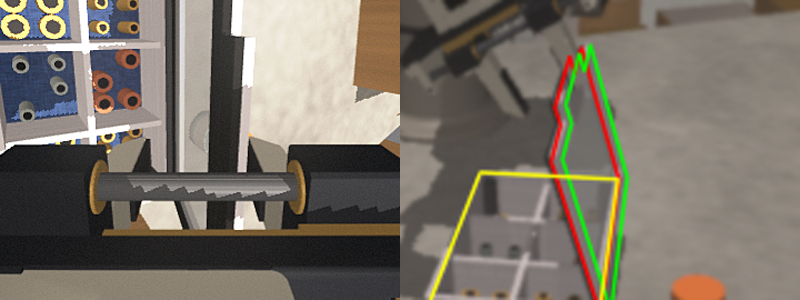

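```bash
cat > rows.py <<'E'
from plan import *
def table(phis,a0,a1,g,**k):
    lidang()
    for i,ph in enumerate(phis):
        a=a0+(a1-a0)*(i+1)/len(phis); print(round(ph,3),*rel(tcp(Lth(ph,a,**k),a,g)))
E
python3 - <<'E'
from rows import *
a=np.pi/3
table([1.11,1.08,1.05,1.025,1.0,.975,.95,.92,.89,.86],a,a,44,r=167)
E
```

```text
L 0.5 -0.9 218.8 U 45.6 -0.9 244.8 t 4.25 F [ 0.1 -0.3 -0.8] g 52.1 a 1.047
1.11 [0.0006, 0.0069, -0.0067] [0.0, 0.002, -0.001]
1.08 [0.0006, 0.0019, -0.007] [0.0, 0.002, -0.001]
1.05 [0.0006, -0.0031, -0.0071] [0.0, 0.002, -0.001]
1.025 [0.0006, -0.0075, -0.0071] [0.0, 0.002, -0.001]
1.0 [0.0006, -0.0119, -0.0069] [0.0, 0.002, -0.001]
0.975 [0.0006, -0.0164, -0.0067] [0.0, 0.002, -0.001]
0.95 [0.0006, -0.0208, -0.0064] [0.0, 0.002, -0.001]
0.92 [0.0006, -0.0261, -0.0058] [0.0, 0.002, -0.001]
0.89 [0.0006, -0.0314, -0.0051] [0.0, 0.002, -0.001]
0.86 [0.0006, -0.0367, -0.0042] [0.0, 0.002, -0.001]
```

```bash
python3 -m pendant '[[[0,0.0015,-0.002],[0,0,0],0.044],[[0,-0.003,-0.004],[0,0,0],0.044],[[0,-0.0075,-0.004],[0,0,0],0.044],[[0,-0.012,-0.004],[0,0,0],0.044],[[0,-0.0165,-0.004],[0,0,0],0.044],[[0,-0.021,-0.004],[0,0,0],0.044],[[0,-0.0255,-0.004],[0,0,0],0.044]]'
python3 - <<'E'
from rows import *
from ov import overlay
a=np.pi/3
w,s=[snap(n,f)['color'].copy() for n,f in(('wrist','w5.png'),('scene','s5.png'))]
table([.95,.925,.9,.875,.85,.825,.8,.775,.75,.725,.7],a,a,44,r=167)
overlay(s,'s5.png',1.1)
f=lambda i,x,y,w,h:cv2.resize(i[y:y+h,x:x+w],(400,300),interpolation=2)
cv2.imwrite('pics/m5.png',np.hstack([f(w,80,100,360,270),f(s,200,70,160,120)])[:,:,::-1])
E
```

```text
time: 4.83
tool_pos: [469.9, -67.4, 376.5]
tcp_rot: [2.618, 0.001, 2.757]
contact_force: [0.5, -0.9, -0.2]
grip_width: 44.0
L -20.0 -0.7 211.2 U 18.0 -0.8 233.2 t 4.93 F [ 1.   1.1 -0.4] g 43.8 a 1.047
0.95 [0.0005, 0.0048, -0.0026] [0.0, 0.001, -0.001]
0.925 [0.0005, 0.0004, -0.0022] [0.0, 0.001, -0.001]
0.9 [0.0005, -0.004, -0.0016] [0.0, 0.001, -0.001]
0.875 [0.0005, -0.0084, -0.0009] [0.0, 0.001, -0.001]
0.85 [0.0005, -0.0128, -0.0001] [0.0, 0.001, -0.001]
0.825 [0.0005, -0.0171, 0.0008] [0.0, 0.001, -0.001]
0.8 [0.0005, -0.0215, 0.0018] [0.0, 0.001, -0.001]
0.775 [0.0005, -0.0258, 0.0029] [0.0, 0.001, -0.001]
0.75 [0.0005, -0.0301, 0.0041] [0.0, 0.001, -0.001]
0.725 [0.0005, -0.0343, 0.0055] [0.0, 0.001, -0.001]
0.7 [0.0005, -0.0385, 0.0069] [0.0, 0.001, -0.001]
```

View pics/m5.png

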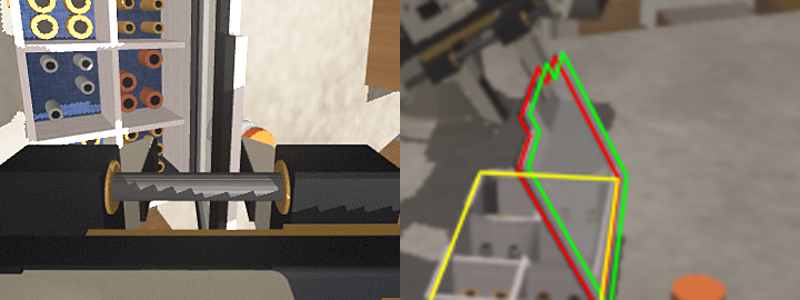

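```bash
python3 -m pendant '[[[0,-0.0026,-0.001],[0,0,0],0.044],[[0,-0.007,-0.001],[0,0,0],0.044],[[0,-0.0128,0],[0,0,0],0.044],[[0,-0.02,0.0014],[0,0,0],0.044],[[0,-0.0287,0.0037],[0,0,0],0.044],[[0,-0.0385,0.0069],[0,0,0],0.044],[[0,-0.0477,0.0105],[0,0,0],0.044],[[0,-0.055,0.0138],[0,0,0],0.044],[[0,-0.0607,0.0165],[0,0,0],0.044],[[0,-0.0647,0.0185],[0,0,0],0.044]]'
python3 - <<'E'
from rows import *
from ov import overlay
w,s=[snap(n,f)['color'].copy() for n,f in(('wrist','w6.png'),('scene','s6.png'))]
a=np.pi/3
table([.54,.52,.49,.46,.43,.4,.37,.34,.31,.28,.25],a,.87,44,r=168)
overlay(s,'s6.png',.54)
f=lambda i,x,y,w,h:cv2.resize(i[y:y+h,x:x+w],(400,300),interpolation=2)
cv2.imwrite('pics/m6.png',np.hstack([f(w,80,100,360,270),f(s,180,80,160,120)])[:,:,::-1])
E
```

```text
time: 5.77
tool_pos: [452.3, -110.8, 327.5]
tcp_rot: [2.618, 0.0, 2.757]
contact_force: [-1.6, -0.2, -0.8]
grip_width: 43.8
L -66.8 -0.5 162.4 U -28.4 -0.6 184.6 t 5.87 F [-1.4 -0.8 -1.7] g 44.4 a 1.047
0.54 [0.0005, -0.0025, -0.0016] [-0.016, 0.001, -0.001]
0.52 [0.0004, -0.0083, -0.0002] [-0.032, 0.001, -0.001]
0.49 [0.0004, -0.0156, 0.0023] [-0.048, 0.001, -0.001]
0.46 [0.0004, -0.0228, 0.005] [-0.064, 0.001, -0.001]
0.43 [0.0004, -0.03, 0.0078] [-0.08, 0.001, -0.001]
0.4 [0.0004, -0.037, 0.0108] [-0.096, 0.001, -0.001]
0.37 [0.0004, -0.044, 0.014] [-0.112, 0.001, -0.001]
0.34 [0.0004, -0.0509, 0.0174] [-0.129, 0.001, -0.001]
0.31 [0.0004, -0.0576, 0.0209] [-0.145, 0.001, -0.001]
0.28 [0.0004, -0.0643, 0.0246] [-0.161, 0.001, -0.001]
0.25 [0.0004, -0.0708, 0.0284] [-0.177, 0.001, -0.001]
```

View pics/m6.png

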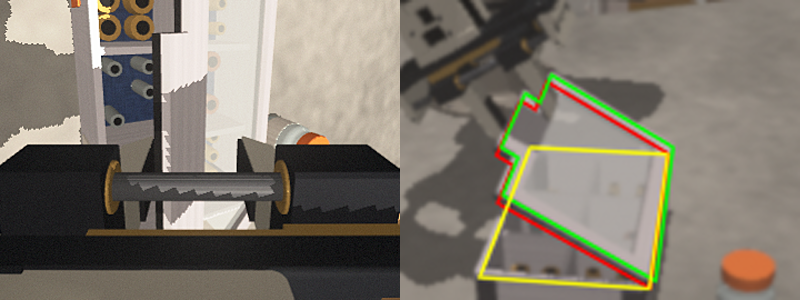

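```bash
python3 -m pendant '[[[0,-0.003,-0.001],[-0.012,0,0],0.044],[[0,-0.0083,0],[-0.032,0,0],0.044],[[0,-0.0156,0.0023],[-0.048,0,0],0.044],[[0,-0.0228,0.005],[-0.064,0,0],0.044],[[0,-0.03,0.0078],[-0.08,0,0],0.044],[[0,-0.037,0.0108],[-0.096,0,0],0.044],[[0,-0.044,0.014],[-0.112,0,0],0.044],[[0,-0.0509,0.0174],[-0.129,0,0],0.044],[[0,-0.0567,0.0205],[-0.145,0,0],0.044],[[0,-0.061,0.023],[-0.161,0,0],0.044]]'
python3 - <<'E'
from rows import *
table([.29,.27,.25,.23,.21,.19,.17,.15,.135,.12,.105],.89,.87,44,r=168)
E
```

```text
time: 6.7
tool_pos: [437.3, -149.1, 277.8]
tcp_rot: [2.456, 0.002, 2.757]
contact_force: [-1.6, -3.3, 0.4]
grip_width: 44.3
L -82.4 -1.3 126.1 U -48.1 -1.3 154.1 t 6.7 F [-1.6 -3.3  0.4] g 44.3 a 0.885
0.29 [0.0008, -0.0021, 0.0006] [0.003, 0.003, 0.001]
0.27 [0.0008, -0.0053, 0.0025] [0.001, 0.003, 0.001]
0.25 [0.0008, -0.0085, 0.0046] [-0.0, 0.003, 0.001]
0.23 [0.0008, -0.0117, 0.0067] [-0.002, 0.003, 0.001]
0.21 [0.0008, -0.0148, 0.0088] [-0.004, 0.003, 0.001]
0.19 [0.0008, -0.0179, 0.011] [-0.006, 0.003, 0.001]
0.17 [0.0009, -0.0209, 0.0132] [-0.008, 0.003, 0.001]
0.15 [0.0009, -0.0239, 0.0156] [-0.01, 0.003, 0.001]
0.135 [0.0009, -0.0262, 0.0173] [-0.011, 0.003, 0.001]
0.12 [0.0009, -0.0284, 0.0191] [-0.013, 0.003, 0.001]
0.105 [0.0009, -0.0306, 0.0209] [-0.015, 0.003, 0.001]
```

```bash
python3 -m pendant '[[[0,-0.0021,0.001],[0,0,0],0.044],[[0,-0.0053,0.0025],[0,0,0],0.044],[[0,-0.0085,0.0046],[0,0,0],0.044],[[0,-0.0117,0.0067],[-0.002,0,0],0.044],[[0,-0.0148,0.0088],[-0.004,0,0],0.044],[[0,-0.0179,0.011],[-0.006,0,0],0.044],[[0,-0.0209,0.0132],[-0.008,0,0],0.044],[[0,-0.0239,0.0156],[-0.01,0,0],0.044],[[0,-0.0262,0.0173],[-0.011,0,0],0.044],[[0,-0.0284,0.0191],[-0.013,0,0],0.044]]'
python3 - <<'E'
from rows import *
from ov import overlay
w,s,d=[snap(n,f)['color'].copy() for n,f in(('wrist','w7.png'),('scene','s7.png'),('side','d7.png'))]
table([.12,.11,.1,.09,.08,.07,.06,.05,.04,.03,.02,.01,0,-.01,-.02],.87,.87,44,r=168)
overlay(s,'s7.png',.12)
f=lambda i,x,y,w,h:cv2.resize(i[y:y+h,x:x+w],(400,300),interpolation=2)
cv2.imwrite('pics/m7.png',np.vstack([np.hstack([f(w,80,100,360,270),f(s,180,80,160,120)]),np.hstack([f(d,100,140,160,120),f(d,140,190,80,60)])])[:,:,::-1])
E
```

```text
time: 7.53
tool_pos: [433.6, -157.9, 244.9]
tcp_rot: [2.443, 0.001, 2.757]
contact_force: [0.3, -1.5, -1.2]
grip_width: 44.0
L -89.9 -0.9 94.5 U -56.3 -0.9 122.7 t 7.68 F [-0.1 -1.7 -0.5] g 43.9 a 0.873
0.12 [0.0006, -0.0005, -0.0003] [-0.003, 0.002, -0.0]
0.11 [0.0006, -0.0018, 0.0009] [-0.003, 0.002, -0.0]
0.1 [0.0006, -0.0031, 0.0021] [-0.003, 0.002, -0.0]
0.09 [0.0007, -0.0044, 0.0034] [-0.003, 0.002, -0.0]
0.08 [0.0007, -0.0057, 0.0046] [-0.003, 0.002, -0.0]
0.07 [0.0007, -0.0069, 0.0059] [-0.003, 0.002, -0.0]
0.06 [0.0007, -0.0082, 0.0072] [-0.003, 0.002, -0.0]
0.05 [0.0007, -0.0094, 0.0085] [-0.003, 0.002, -0.0]
0.04 [0.0007, -0.0106, 0.0098] [-0.003, 0.002, -0.0]
0.03 [0.0007, -0.0118, 0.0111] [-0.003, 0.002, -0.0]
0.02 [0.0007, -0.013, 0.0124] [-0.003, 0.002, -0.0]
0.01 [0.0007, -0.0141, 0.0138] [-0.003, 0.002, -0.0]
0 [0.0007, -0.0153, 0.0151] [-0.003, 0.002, -0.0]
-0.01 [0.0007, -0.0165, 0.0165] [-0.003, 0.002, -0.0]
-0.02 [0.0007, -0.0176, 0.0178] [-0.003, 0.002, -0.0]
```

View pics/m7.png

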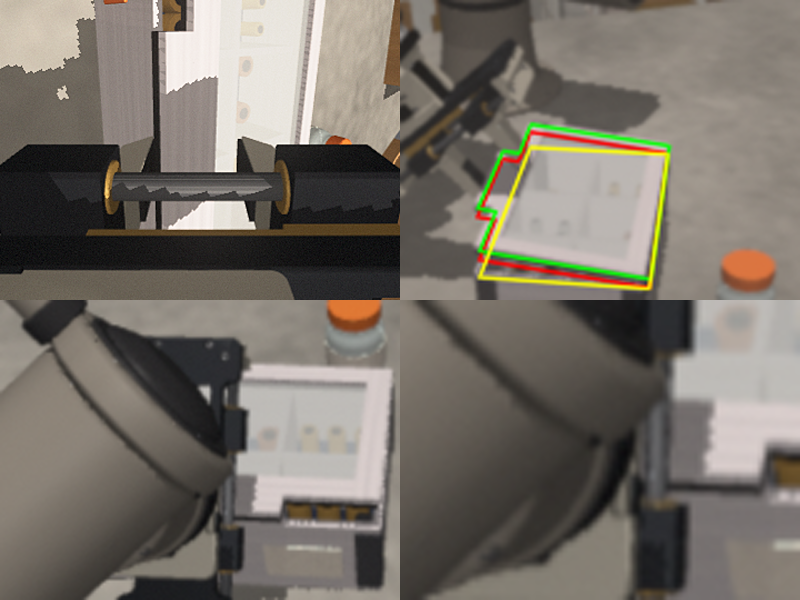

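```bash
python3 -m pendant '[[[0,-0.0018,0.001],[0,0,0],0.044],[[0,-0.0031,0.0021],[0,0,0],0.044],[[0,-0.0044,0.0034],[0,0,0],0.044],[[0,-0.0057,0.0046],[0,0,0],0.044],[[0,-0.0067,0.0057],[0,0,0],0.044],[[0,-0.0077,0.0067],[0,0,0],0.044],[[0,-0.0084,0.0074],[0,0,0],0.044],[[0,-0.009,0.008],[0,0,0],0.044],[[0,-0.0095,0.0086],[0,0,0],0.044],[[0,-0.01,0.0091],[0,0,0],0.044]]'
python3 -m pendant '[[[0,-0.0005,0.0005],[0,0,0],0.044],[[0,-0.001,0.001],[0,0,0],0.044],[[0,-0.0014,0.0014],[0,0,0],0.044],[[0,-0.0018,0.0018],[0,0,0],0.044],[[0,-0.0022,0.0022],[0,0,0],0.044],[[0,-0.0026,0.0026],[0,0,0],0.044],[[0,-0.003,0.003],[0,0,0],0.044],[[0,-0.0034,0.0034],[0,0,0],0.044],[[0,-0.0038,0.0038],[0,0,0],0.044],[[0,-0.0042,0.0042],[0,0,0],0.044]]'
python3 - <<'E'
from rows import *
table([.02,.01,0,-.01,-.02],.87,.87,44,r=168)
E
```

```text
time: 8.52
tool_pos: [432.9, -159.5, 231.7]
tcp_rot: [2.443, 0.001, 2.757]
contact_force: [0.0, 0.0, -1.1]
grip_width: 43.7
time: 9.35
tool_pos: [432.7, -160.0, 225.9]
tcp_rot: [2.443, 0.001, 2.757]
contact_force: [0.1, -0.2, -1.1]
grip_width: 44.1
L -92.2 -0.9 75.3 U -58.4 -0.9 103.7 t 9.35 F [ 0.1 -0.2 -1.1] g 44.1 a 0.873
0.02 [0.0006, 0.001, -0.0008] [-0.003, 0.002, 0.0]
0.01 [0.0006, -0.0001, 0.0005] [-0.003, 0.002, 0.0]
0 [0.0006, -0.0013, 0.0019] [-0.003, 0.002, 0.0]
-0.01 [0.0006, -0.0024, 0.0032] [-0.003, 0.002, 0.0]
-0.02 [0.0006, -0.0036, 0.0046] [-0.003, 0.002, 0.0]
```

```bash
python3 -m pendant '[[[0,-0.0002,0],[0,0,0],0.044],[[0,-0.0004,0],[0,0,0],0.044],[[0,-0.0006,0],[0,0,0],0.044],[[0,-0.0008,0],[0,0,0],0.044],[[0,-0.001,0],[0,0,0],0.044],[[0,-0.0012,0],[0,0,0],0.044],[[0,-0.0014,0],[0,0,0],0.044],[[0,-0.0016,0],[0,0,0],0.044],[[0,-0.0018,0],[0,0,0],0.044],[[0,-0.002,0],[0,0,0],0.044]]'
python3 -m pendant '[[[0,-0.0002,0],[0,0,0],0.044],[[0,-0.0004,0],[0,0,0],0.044],[[0,-0.0006,0],[0,0,0],0.044],[[0,-0.0008,0],[0,0,0],0.044],[[0,-0.001,0],[0,0,0],0.044],[[0,-0.0012,0],[0,0,0],0.044],[[0,-0.0014,0],[0,0,0],0.044],[[0,-0.0016,0],[0,0,0],0.044],[[0,-0.0018,0],[0,0,0],0.044],[[0,-0.002,0],[0,0,0],0.044]]'
python3 - <<'E'
from rows import *
from ov import overlay
w,s=[snap(n,f)['color'].copy() for n,f in(('wrist','w8.png'),('scene','s8.png'))]
lidang()
f=lambda i,x,y,w,h:cv2.resize(i[y:y+h,x:x+w],(400,300),interpolation=2)
s0=s.copy();overlay(s,'s8.png',0)
cv2.imwrite('pics/m8.png',np.vstack([np.hstack([f(w,80,100,360,270),f(w,200,200,120,90)]),np.hstack([f(s,180,110,120,90),f(s0,180,110,120,90)])])[:,:,::-1])
E
```

```text
time: 10.18
tool_pos: [432.1, -161.4, 224.6]
tcp_rot: [2.443, 0.001, 2.757]
contact_force: [0.4, 0.1, -1.9]
grip_width: 44.0
time: 11.02
tool_pos: [431.6, -162.8, 223.3]
tcp_rot: [2.443, 0.001, 2.757]
contact_force: [0.0, 0.1, 0.4]
grip_width: 43.9
L -95.3 -0.9 72.8 U -61.5 -0.9 101.1 t 11.12 F [0.2 0.2 0.2] g 44.1 a 0.873
```

View pics/m8.png

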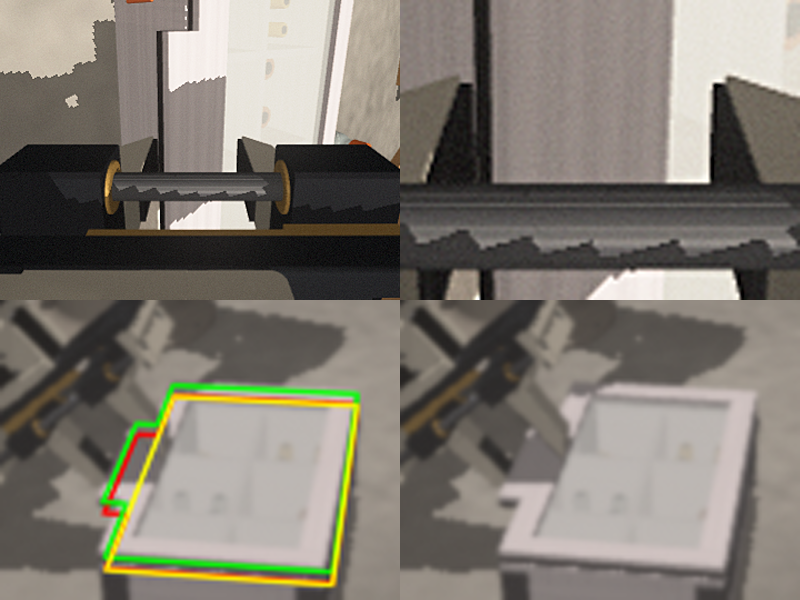

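```bash
python3 -m pendant '[[[0,-0.0002,0],[0,0,0],0.044],[[0,-0.0004,0],[0,0,0],0.044],[[0,-0.0006,0],[0,0,0],0.044],[[0,-0.0008,0],[0,0,0],0.044],[[0,-0.0011,0],[0,0,0],0.044],[[0,-0.0014,0],[0,0,0],0.044],[[0,-0.0017,0],[0,0,0],0.044],[[0,-0.002,0],[0,0,0],0.044],[[0,-0.0025,0],[0,0,0],0.044],[[0,-0.003,0],[0,0,0],0.044]]'
python3 -m pendant '[[[0,0,-0.002],[0,0,0],0.044],[[0,0,-0.006],[0,0,0],0.044],[[0,0,-0.012],[0,0,0],0.044],[[0,0,-0.02],[0,0,0],0.044],[[0,0,-0.03],[0,0,0],0.044],[[0,0,-0.045],[0,0,0],0.044],[[0,0,-0.06],[0,0,0],0.044],[[0,0,-0.08],[0,0,0],0.044],[[0,0,-0.09],[0,0,0],0.044],[[0,0,-0.09],[0,0,0],0.044]]'
python3 - <<'E'
from rows import *
from ov import overlay
lidang()
I=[]
for n,x,y,w,h in(('side',60,100,240,180),('scene',150,80,240,180)):
    f='%s9.png'%n; s=snap(n,f)['color'].copy(); s0=s.copy(); overlay(s,f,0)
    I.append(np.hstack([cv2.resize(q[y:y+h,x:x+w],(400,300),interpolation=2) for q in(s,s0)]))
cv2.imwrite('pics/m9.png',np.vstack(I)[:,:,::-1])
E
```

```text
time: 11.95
tool_pos: [430.7, -165.0, 221.4]
tcp_rot: [2.443, 0.001, 2.757]
contact_force: [-0.5, -0.3, -0.8]
grip_width: 44.1
time: 12.78
tool_pos: [408.8, -220.2, 292.3]
tcp_rot: [2.445, 0.005, 2.755]
contact_force: [0.6, -0.7, -0.4]
grip_width: 44.0
L -157.2 -2.0 141.6 U -123.5 -2.0 169.8 t 12.78 F [ 0.6 -0.7 -0.4] g 44.0 a 0.875
```

View pics/m9.png

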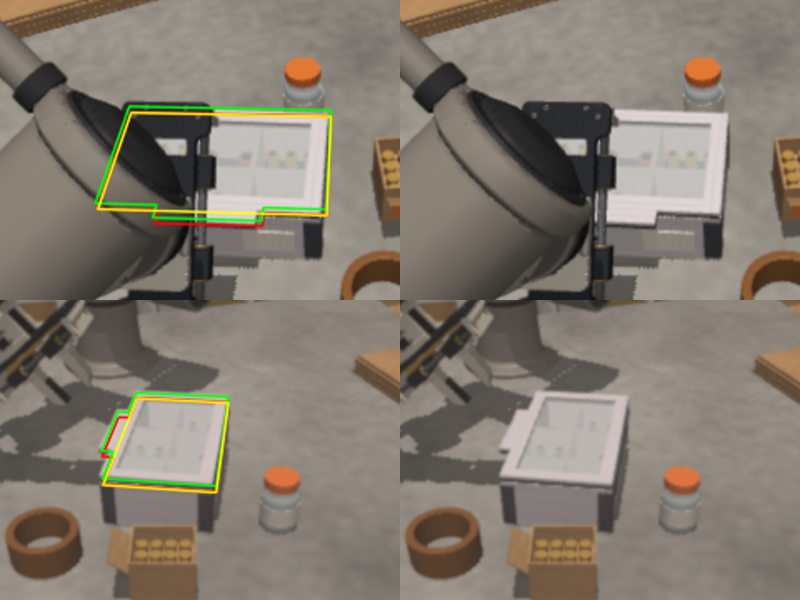

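Lid is shut: the front edge in the side view (600–730, 220) and in the scene view lies on the case top. The fingers are clear of it, and the jar, carton and tape look as they did at the start. Handing in.

```bash
python3 -c "
import cv2,numpy as np
from plant import close_job
a=cv2.imread('pics/s1.png').astype(int);b=cv2.imread('pics/scene9.png').astype(int)
for n,(x,y,w,h) in dict(tape=(150,200,52,48),carton=(215,213,55,50),jar=(303,178,30,42)).items(): print(n,np.abs(a-b)[y:y+h,x:x+w].mean().round(2))
print(close_job())"
```

```text
tape 1.68
carton 2.83
jar 3.65
the job is handed in; nothing more can be done
None
```

The lid is shut and the job is handed in, at about 13 s of the 48 s allowed.

- **How it went:** With the gripper straddling the lip but not gripping it, I tipped the lid forward with the upper finger until it began to fall at about 1.1 rad. The lower finger moved down with it, and the next picture showed the lid resting on that finger at about 0.54 rad. I then lowered it, slowing to about 4 mm/s over the last millimetres, eased the finger off and backed the gripper out.
- **Forces:** The wrist readings I took stayed within about 4 N. They were sampled only at the end of moves, so a brief peak at the catch would not show.
- **Last checks:**
  - **Lid:** The side and scene pictures fit a shut lid to within a few millimetres. The vertical wrist force rose from about -1.9 N to about 0, within its 1 N noise, which fits the weight coming off the finger. Nothing measured the closing angle directly.
  - **Clearance:** The fingers were clear of the lid and the case.
  - **Bystanders:** The tape, carton and jar looked unmoved. Before/after pixel differences around them were small (1.7, 2.8 and 3.7 grey levels), and I put the jar's to the changed view and shadow around the lid.
- **Checks that disagreed:** The lid's start angle fitted as 1.67 rad, but the overlays suggested about 1.69. This made no difference to the move.

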